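Shut the specimen case: slide the cover to its notches and lock it

TASK

Shut the insect case on the desk: with a fingertip push the wooden cover board by its lip along the rails, over the insect boxes, until you feel it drop into its locating notches and it lies flush with the case sides. Then push the brass turn button right round until it stands square across the edge of the cover and locks it. Only push: do not lift the cover, and leave the other things on the desk as they stand.

Things in the scene. Friction and masses are not known exactly. Their poses are not given: they have to be found in the camera images.
- case: Dark wooden insect case, 290 (x) x 182 (y) x 62 mm high, open on top, fixed. Origin: centre of its underside. +x is the way the cover is pushed shut. Side walls, 16 mm thick at y = +-83 mm, and the +x end wall are 62 mm high, the -x end wall 50. Inside each side wall a rail, top at 50 mm, has two square notches 16 mm long, centred at x = -4 and 110 mm. Nothing in it stands above 50 mm.
- cover: Loose wooden cover, 0.25 to 0.4 kg, plate 140 (x) x 146 (y) x 12 mm, axes as the case, origin in the centre of the plate's underside. Under it four lugs, 10 mm long and 6 mm high, at x = +-57 mm, ride on the rails. Sliding takes 1 to 5 N; origin then 56 mm above the desk. Over the notches it drops 6 mm. At up to 0.1 m/s it stops there; a fast hard shove rides over them.
- cover_lip (a point): Middle of the upright face to push on, looking to -x: the cover's trailing edge with a raised lip on it (110 mm long in y, 12 mm thick, 14 mm above the plate). The face reaches 13 mm below and above this point. Behind it, above 50 mm, is free space between the side walls (150 mm apart).
- cover_home (a point): Where the cover's origin lies when seated: (53, 0, 50) mm in the case frame, its lugs in all four notches (3 mm play each way), its top flush with the side walls. The cover starts 55 to 95 mm short of this, towards -x; the +x end wall is 10 mm beyond the seated cover's edge.
- button_pivot (a point): Pivot of the brass turn button, on top of the +y side wall at (45, 83, 64) mm in the case frame.
- button_knob (a point): Middle of the upright brass knob, 12 mm across, on the end of the turn button, 36 mm from the pivot and 82 mm above the desk; its top is at 91 mm. The button's flat arm below it is 12 mm wide, its top 70 to 72 mm above the desk, and ends 2 mm beyond the knob's axis.
- turn_button (a joint): Turn button's angle, rad. 0: arm along the side wall, pointing to the case's +x; below 0: swung outward (starts -0.5 to -0.1). It grows as the knob swings inward, clockwise from above; 1.57 is its stop, square across the cover. It stays where left and takes about 1 N at the knob. It passes 2 mm above a seated cover but strikes one that has not dropped.
- lens_case: Bystander: round dark leather lens case, 59 x 54 x 76 mm, origin under its centre; stands just outside the case's -y wall. Leave alone.
- box_fly: Bystander: small glazed card box with a pinned fly, 30 x 76 x 36 mm, origin under its centre; stands just outside the case's -y wall. Leave alone.
- eraser: Bystander: eraser, 19 x 42 x 12 mm, origin under its centre; lies just outside the case's +y wall near the -x end. Leave alone.
- mug: Bystander: stoneware mug, 91 x 130 x 101 mm, origin under its centre, to the left of the case. Leave alone.
- thread_spool: Bystander: small wooden thread spool standing on end, 28 mm across, 36 mm high, origin under its centre; just outside the case's +y wall. Leave alone.

How it is judged:
By the outcome, as a careful person would: the job done as asked, in the order asked, and still so for the second after the job is handed in, with the robot touching nothing.
It also fails if it takes over 48 s, if anything falls off the work surface, if the arm or the gripper's body presses on something with over 40 N, if the wrist force passes 120 N, or if a joint passes its speed limit or range.

ROBOT

A 6-joint arm with a two-finger parallel gripper is mounted at the origin on a cart in front of the work surface, level with it; the furniture and walls round the work are solid. World frame = base frame: x ahead of the robot, y to its left, z up, the work surface at z = 0. Lengths are in m, angles in degrees, forces in N, time in s.
With the tool pointing down it reaches from about 0.375 to 0.975 m from the base axis. Payload 3.8 kg.
Tool frame: the origin (TCP) lies between the finger pads; the fingertips stand 25 mm ahead of it and the grasp point (between the pads) lies 6 mm ahead of it (manip.tcp_to_tips is the distance from the TCP to the fingertips, in m); z points along the fingers, y is the line along which they close (so a half turn about z gives the same grasp; the last joint's range is limited). The gripper opens to 88 mm and grips with 3 to 60 N. Pads are 18 mm wide; open, the fingers measure 123 mm over their backs; the gripper's body (75 mm by 187 mm) begins 45 mm behind the grasp point.
Start: joints at [66.412, 15.12, 91.902, -0, 72.978, -2.114], TCP at [0.247, 0.628, 0.264] pointing down, gripper open.
Joint ranges: [-150.88, 150.88], [-54.13, 125.18], [17.81, 147.31], [-75.09, 255.09], [0, 152.58], [-146.25, 146.25]. Speed limits (degrees/s): [147.25, 147.25, 180, 180, 180, 180].

INTERFACE

Orientations are given as a 3x3 rotation matrix whose columns are the frame's x, y, z axes.
In Python, from station import sensors, viewer, job, manip gives the robot as it stands. The module is installed in compiled form; this text tells all that it offers.
- The arm moves only by the shell command python3 -m handwheel 'ROWS' [OPENING]. ROWS is JSON, a list of rows, each a list of 2 entries, a list of its own where there are three numbers: the shift along the tool's x, y, z in mm, then the turn, a rotation vector about the tool's x, y, z in degrees. A call has 1 to 20 rows; each row shifts and turns the commanded pose from where the row before left it, along the tool's axes as they then stand; what a row does not reach is not made up. A row lasts 1/12 s, in which the tool goes at most 41.7 mm and 7.16 degrees, less where a joint would pass 70% of its speed; a pose out of reach is approached as far as the arm can. A call is refused whole if a number of a shift passes 41.7 or a number of a turn 7.16, either way. A call with a gripper value outside its range is refused whole. OPENING is the gripper command: -1 is shut, 1 is fully open, values between are in proportion, set as the call begins (- or left out, the last holds). The fingers move at their own pace and stop on an object; the grip force is fixed at half the most. Time passes only in rows, so rows that do not move let the fingers close. It gives the time, the measured TCP pose, the force, the opening and the grip force at its end, in the units of the state.
- sensors.get_obs(): the state, without advancing time (a new reading comes with each control period).
- viewer.get_image(name): name is "scene" or "top"; returns the picture (420x560x3 uint8, red, green, blue); there is no depth.
- viewer.get_calibration(name): a dict with "K" (3x3 intrinsics, pixels), "k1" (the pictures are not rectified: a ray, as slopes to the right and down, at radius r is drawn at 1 + k1 r^2 times it, then the intrinsics apply), "R" (3x3) and "t" (3): a world point X has camera coordinates R X + t. Camera axes: x right, y down, z forward; pixel columns grow to the right and rows downward; lengths in m; the calibration is good to about 2 mm. A picture is of the moment at which its call begins. get_calibration takes no time and is no camera call.
- job.hand_in(): hands the job in; it is judged then, once.
Trained networks look in the newest picture that a camera, given by its name, has taken for a name from the list of things; names that differ only in an ending like _2 or _b are one class to them, and where a whole thing is asked for, a point or a joint stands for the part that bears it (a point fixed in the world has none). Each returns a list of dicts, best first, with "score" (0 to 1); they miss things now and then, are a little off and sometimes report something else, mostly with a low value. They report only what shows in the picture. A call takes as long as a camera call.
- viewer.recognise(camera, name): "at" ([x, y, z] in m, in world coordinates, good to about 4 mm: the middle of the surface that is visible of it).
- viewer.silhouettes(camera, name): "pixels" (420x560 bool, what is visible of it).
The state is a dict: "time_s": time; "joints": joint angles; "qd": joint speeds; "joint_torque": joint torques, N m; "position": TCP position; "orientation": TCP orientation; "force": force on the tool from outside, world axes, zero at the start; "moment": the same for the moment, N m; "opening": finger opening in m; "gripper_force": force on a finger pad.
Only numpy, scipy, OpenCV 4.12 (cv2) and the standard library are available. Lean on these libraries where they do the work, as an engineer would, in place of code of your own. Each camera call takes 0.05 s, during which the arm holds its last target. There are 200 camera calls.

## Working session

There is one attempt and no reset: what is moved stays moved. The work goes in short steps, Python scripts to look and compute and a shell command to move; the robot and the scene stay as the last step left them, time stands still between calls to the robot, and variables do not carry over. Pictures are saved under pics/ and viewed, at most 10 in all, crops included, and the job is handed in when it is done.

```bash
mkdir -p pics; cat > h.py <<'E'
import numpy as np, cv2
from station import sensors, viewer, job, manip
def save(cam,fn):
    im=viewer.get_image(cam); cv2.imwrite('pics/'+fn,im[:,:,::-1]); return im
def ray(cam,px):
    c=viewer.get_calibration(cam);K=np.array(c['K']);R=np.array(c['R']);t=np.array(c['t'])
    d=np.linalg.solve(K,np.array([px[0],px[1],1.]));r=d[:2].copy();u=r.copy()
    for _ in range(20): u=r/(1+c['k1']*(u@u))
    return -R.T@t, R.T@np.array([u[0],u[1],1.])
def atz(cam,px,z):
    o,d=ray(cam,px); return o+d*(z-o[2])/d[2]
def proj(cam,X):
    c=viewer.get_calibration(cam);p=np.array(c['R'])@np.array(X)+np.array(c['t']);u=p[:2]/p[2];u=u*(1+c['k1']*(u@u))
    return (np.array(c['K'])@np.array([*u,1]))[:2]
E
python3 - <<'E'
from h import *
np.set_printoptions(precision=4,suppress=True)
o=sensors.get_obs();print(o['orientation'],o['opening'],manip.tcp_to_tips)
for c in('top','scene'):
    save(c,c+'1.png')
    for n in('case','cover','cover_lip','button_knob','button_pivot','turn_button'):
        print(c,n,[(np.round(d['at'],4),round(d['score'],2)) for d in viewer.recognise(c,n)[:2]])
E
```

```text
[[-0.9306  0.3661 -0.0009]
 [ 0.3661  0.9306 -0.002 ]
 [ 0.0001 -0.0021 -1.    ]] 0.08802034690227241 0.025
top case [(array([ 0.662 , -0.0516,  0.052 ]), 0.91)]
top cover [(array([ 0.5889, -0.0892,  0.0663]), 0.87)]
top cover_lip [(array([ 0.5874, -0.0899,  0.0701]), 0.58), (array([ 0.6634, -0.0552,  0.0481]), 0.52)]
top button_knob [(array([0.624 , 0.0319, 0.0735]), 0.68)]
top button_pivot [(array([ 0.6636, -0.0525,  0.0465]), 0.68)]
top turn_button [(array([0.6199, 0.0354, 0.0688]), 0.44)]
scene case [(array([ 0.5721, -0.0591,  0.0476]), 0.84)]
scene cover [(array([ 0.5723, -0.0594,  0.044 ]), 0.64), (array([ 0.5782, -0.0874,  0.0725]), 0.59)]
scene cover_lip [(array([ 0.5797, -0.0892,  0.0664]), 0.83)]
scene button_knob [(array([0.6214, 0.0398, 0.0682]), 0.81)]
scene button_pivot [(array([ 0.5739, -0.0554,  0.0451]), 0.91)]
scene turn_button [(array([ 0.5769, -0.0895,  0.0674]), 0.64), (array([0.618 , 0.037 , 0.0719]), 0.63)]
```

View pics/top1.png

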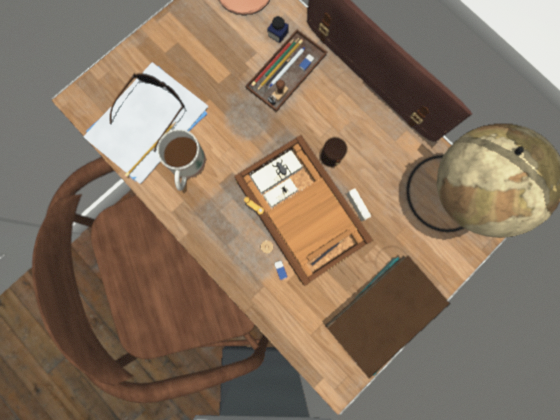

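View pics/scene1.png

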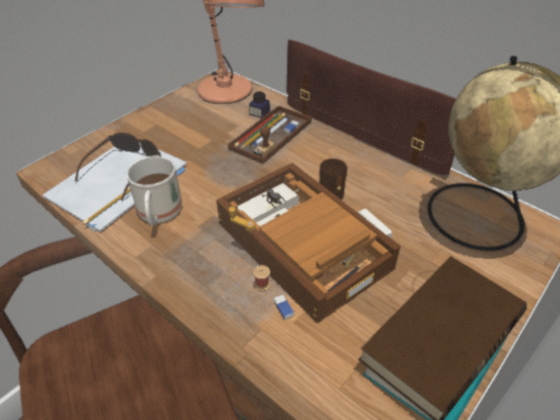

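The top view shows the case with corners at about (235,178), (300,137), (371,241) and (306,283). The open end with the boxes is upper left, which is +x. The lip lies near (330,235) and the brass button at (253,205). Next I fit the case pose from silhouettes.

```bash
cat > fit.py <<'E'
from h import *
from scipy.optimize import minimize
np.set_printoptions(precision=4,suppress=True)
def T(p,q): c,s=np.cos(p[2]),np.sin(p[2]); return np.array([p[0]+c*q[0]-s*q[1],p[1]+s*q[0]+c*q[1],q[2]])
def hullmask(pts,S=4):
    m=np.zeros((420*S,560*S),np.uint8); h=cv2.convexHull(np.float32(pts)); cv2.fillConvexPoly(m,np.int32(np.round((h+.5)*S-.5)),1); return m
def fit(cams,name,corners,p0):
    M={}
    for c in cams:
        d=viewer.silhouettes(c,name)
        print(c,name,[round(x['score'],2) for x in d])
        px=d[0]['pixels'].astype(np.uint8)
        px=cv2.morphologyEx(px,cv2.MORPH_OPEN,np.ones((3,3)))
        n,l,st,_=cv2.connectedComponentsWithStats(px); k=1+np.argmax(st[1:,4]); ys,xs=np.nonzero(l==k)
        M[c]=hullmask(np.r_[np.c_[xs-.5,ys-.5],np.c_[xs+.5,ys+.5],np.c_[xs-.5,ys+.5],np.c_[xs+.5,ys-.5]])
    def cost(p):
        return sum(np.sum(M[c]^hullmask([proj(c,T(p,q)) for q in corners]))/M[c].sum() for c in cams)
    r=minimize(cost,p0,method='Nelder-Mead',options=dict(initial_simplex=np.array([p0]+[np.array(p0)+d for d in np.diag([.01,.01,.08])]),xatol=1e-4,fatol=1e-5))
    return r.x,r.fun
E
cat > m1.py <<'E'
from fit import *
import itertools
box=list(itertools.product((-.145,.145),(-.091,.091),(0,.062)))
for c in('top','scene'): save(c,c+'2.png')
a=np.array([atz('top',p,.062) for p in((235,178),(300,137),(371,241),(306,283))]);print(a)
m=a.mean(0);v=a[0]-a[3];p0=[m[0],m[1],np.arctan2(v[1],v[0])];print(p0)
for cs in(['top'],['scene'],['top','scene']): print(cs,fit(cs,'case',box,p0))
p,_=fit(['top','scene'],'case',box,p0);np.save('case.npy',p)
for c in('top','scene'):
    im=cv2.imread('pics/'+c+'2.png');ctr=proj(c,T(p,(0,0,.05)));w,h=160,120;x0,y0=int(ctr[0]-w/2-(0 if c=='top' else 10)),int(ctr[1]-h/2-10) 
    if c=='top': w,h,x0,y0=160,160,int(ctr[0]-80),int(ctr[1]-80)
    else: w,h,x0,y0=200,150,int(ctr[0]-100),int(ctr[1]-75)
    s=3.7 if c=='top' else 4
    o=cv2.resize(im[y0:y0+h,x0:x0+w],None,fx=s,fy=s,interpolation=cv2.INTER_CUBIC)
    def pl(q,col): cv2.polylines(o,[np.int32([(proj(c,T(p,k))-[x0-.5,y0-.5])*s for k in q])],True,col,1)
    pl([(-.145,-.091,.062),(.145,-.091,.062),(.145,.091,.062),(-.145,.091,.062)],(0,255,0))
    pl([(-.017,-.073,.056+.012-.006),(.123,-.073,.062),(.123,.073,.062),(-.017,.073,.062)],(255,255,0))
    for th in(-.5,-.3,-.1): pl([(.045,.083,.07),(.045+.036*np.cos(th),.083-.036*np.sin(th),.082)],(0,0,255))
    print(c,x0,y0,s);cv2.imwrite(f'pics/{c}2c.png',o)
E
python3 m1.py
```

```text
[[ 0.6809  0.0793  0.062 ]
 [ 0.781  -0.0653  0.062 ]
 [ 0.5473 -0.2253  0.062 ]
 [ 0.4535 -0.0831  0.062 ]]
[np.float64(0.6156447236610135), np.float64(-0.07362374520278851), np.float64(0.6202157247311743)]
top case [0.83]
['top'] (array([ 0.6192, -0.0737,  0.6055]), np.float64(0.035809401027972386))
scene case [0.55]
['scene'] (array([ 0.6172, -0.0738,  0.5935]), np.float64(0.02096910033501151))
top case [0.83]
scene case [0.55]
['top', 'scene'] (array([ 0.6178, -0.0737,  0.5969]), np.float64(0.05850654661362614))
top case [0.83]
scene case [0.55]
top 222 128 3.7
scene 203 150 4
```

View pics/top2c.png

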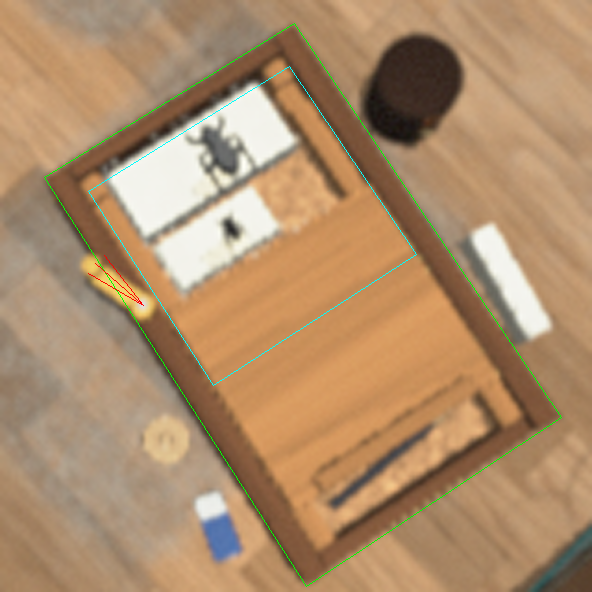

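View pics/scene2c.png

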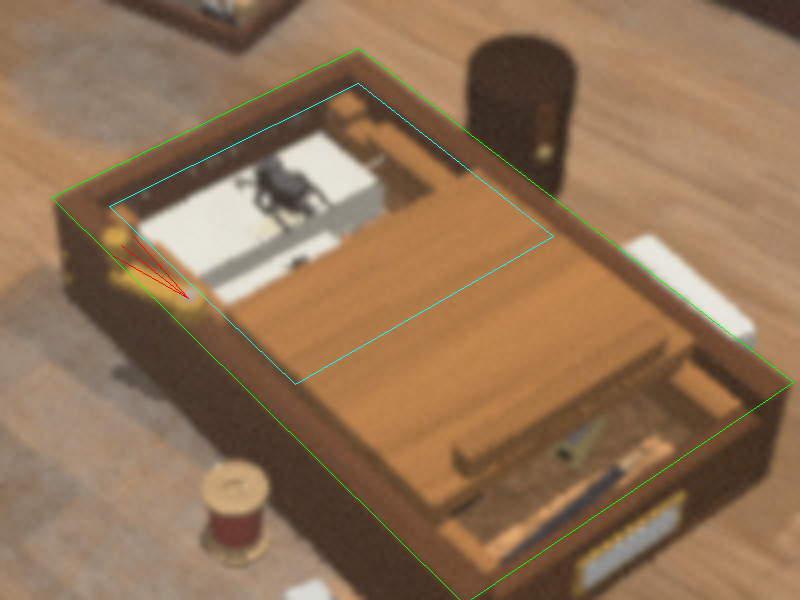

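The model outline matches both pictures well. The lip's rear face shows from about (325,490) to (478,393) in the top crop, and the knob is at (93,268). Next I work out the lip and knob positions and the move targets.

```bash
python3 - <<'E'
from fit import *
p=np.load('case.npy')
def inv(X): c,s=np.cos(p[2]),np.sin(p[2]);d=np.array(X)[:2]-p[:2];return np.array([c*d[0]+s*d[1],-s*d[0]+c*d[1]])*1e3
f=lambda c,q:(np.array(q)/(3.7 if c=='top' else 4)+((222,128) if c=='top' else (203,150))-.5)
print('lip top',[inv(atz('top',f('top',q),.082)) for q in((316,474),(470,379),(325,490),(478,393))])
print('lip scene',[inv(atz('scene',f('scene',q),.082)) for q in((455,447),(665,337))])
k=[inv(atz('top',f('top',(92,266)),.091)),inv(atz('scene',f('scene',(117,232)),.091))]
for n in k: print('knob',n,'th',np.arctan2(83-n[1],n[0]-45))
print('mug',[d['at'] for d in viewer.recognise('top','mug')[:1]])
for q in((-120,0),(45,83)): print(q,T(p,np.array([*q,0])/1e3))
E
for i in 1; do python3 -m handwheel '[[[0,0,0],[0,0,0]]]' -1; done
```

```text
lip top [array([-92.8797,  52.3112]), array([-95.8976, -53.5081]), array([-103.2979,   52.9916]), array([-105.1661,  -52.8204])]
lip scene [array([-96.3825,  55.093 ]), array([-104.8652,  -52.0468])]
knob [77.9219 96.4855] th -0.3887729249744136
knob [79.469  95.3878] th -0.34501570580610347
mug [[0.7288, 0.2056, 0.0617]]
(-120, 0) [ 0.5186 -0.1411  0.    ]
(45, 83) [0.6084 0.0203 0.    ]
time_s: 1.23
position: [0.2471, 0.6281, 0.2637]
orientation: [[-0.931, 0.366, 0.0], [0.366, 0.931, -0.0], [-0.0, 0.0, -1.0]]
force: [0.2, -0.1, 0.8]
opening: 0.0835
gripper_force: 0.0
```

```bash
python3 - <<'E'
from fit import *
for s in np.linspace(0,1,6):
    X=np.array([.2471,.6281,.24])+s*np.array([.2673,-.772,0]); print(X,proj('top',X),proj('scene',X), proj('top',X*[1,1,0]))
print('base',proj('top',[0,0,0]),proj('top',[.3,0,0]))
for q in((255,65),(60,250),(62,100),(340,410),(60,330),(265,340)): print(q,atz('top',q,0),atz('top',q,.25))
E
```

```text
[0.2471 0.6281 0.24  ] [-112.7751  400.3407] [-252.9072  355.9477] [-12.9079 365.9   ]
[0.3006 0.4737 0.24  ] [-19.992  371.3773] [-153.574   327.1889] [ 56.6597 343.9165]
[0.354  0.3193 0.24  ] [ 74.0398 341.6365] [-16.4985 287.7844] [126.2277 321.7532]
[0.4075 0.1649 0.24  ] [167.8398 311.6336] [123.7496 247.5686] [195.2707 299.5931]
[0.4609 0.0105 0.24  ] [260.1815 281.7987] [252.9026 210.5892] [263.3328 277.5956]
[ 0.5144 -0.1439  0.24  ] [350.0546 252.4883] [365.9372 178.2617] [330.0196 255.8996]
base [262.0406 493.9585] [265.8992 350.1595]
(255, 65) [0.9895 0.0476 0.    ] [0.8541 0.0322 0.25  ]
(60, 250) [0.5117 0.4883 0.    ] [0.5055 0.3538 0.25  ]
(62, 100) [0.8829 0.5267 0.    ] [0.7763 0.3818 0.25  ]
(340, 410) [ 0.1752 -0.1678  0.    ] [ 0.26  -0.125  0.25 ]
(60, 330) [0.3312 0.4692 0.    ] [0.3738 0.3398 0.25  ]
(265, 340) [0.322  0.0027 0.    ] [ 0.3671 -0.0006  0.25  ]
```

```bash
python3 -m handwheel '[[[0,0,-40],[0,0,0]],[[0,0,-40],[0,0,0]],[[0,0,-40],[0,0,0]],[[0,0,0],[0,0,0]]]' -1; python3 -m handwheel '[[[-26.6,-31,0],[0,0,0]],[[-26.6,-31,0],[0,0,0]],[[-26.6,-31,0],[0,0,0]],[[-26.6,-31,0],[0,0,0]],[[-26.6,-31,0],[0,0,0]],[[-26.6,-31,0],[0,0,0]],[[-26.6,-31,0],[0,0,0]],[[-26.6,-31,0],[0,0,0]],[[-26.6,-31,0],[0,0,0]],[[-26.6,-31,0],[0,0,0]],[[-26.6,-31,0],[0,0,0]],[[-26.6,-31,0],[0,0,0]],[[-26.6,-31,0],[0,0,0]],[[-26.6,-31,0],[0,0,0]],[[-26.6,-31,0],[0,0,0]],[[-26.6,-31,0],[0,0,0]],[[-26.6,-31,0],[0,0,0]],[[-26.6,-31,0],[0,0,0]],[[-26.6,-31,0],[0,0,0]],[[-26.6,-31,0],[0,0,0]]]'; python3 -m handwheel '[[[0,0,0],[0,0,6.2]],[[0,0,0],[0,0,6.2]],[[0,0,0],[0,0,6.2]],[[0,0,0],[0,0,6.2]],[[0,0,0],[0,0,6.2]],[[0,0,0],[0,0,6.2]],[[0,0,0],[0,0,6.2]],[[0,0,0],[0,0,6.2]],[[0,0,0],[0,0,6.2]],[[0,0,0],[0,0,6.2]],[[0,0,0],[0,0,6.2]],[[0,0,0],[0,0,6.2]],[[0,0,0],[0,0,6.2]],[[0,0,0],[0,0,6.2]],[[0,0,0],[0,0,6.2]],[[0,0,0],[0,0,6.2]],[[0,0,0],[0,0,6.2]],[[0,0,0],[0,0,6.2]],[[0,0,0],[0,0,6.2]],[[0,0,0],[0,0,6.2]]]'
```

```text
time_s: 1.57
position: [0.2483, 0.6309, 0.395]
orientation: [[-0.931, 0.366, 0.006], [0.366, 0.93, 0.015], [-0.001, 0.016, -1.0]]
force: [0.4, 0.3, 2.0]
opening: 0.0567
gripper_force: 0.0
time_s: 3.23
position: [0.5154, -0.1458, 0.3839]
orientation: [[-0.93, 0.367, 0.001], [0.367, 0.93, -0.0], [-0.001, 0.0, -1.0]]
force: [0.8, 0.8, -0.4]
opening: 0.0003
gripper_force: 0.0
time_s: 4.9
position: [0.5152, -0.1436, 0.3837]
orientation: [[0.827, 0.562, 0.0], [0.562, -0.827, -0.0], [0.0, 0.0, -1.0]]
force: [-0.0, 0.4, -0.4]
opening: 0.0003
gripper_force: 0.0
```

```bash
cat > w.py <<'E'
from fit import *
import sys
# where: TCP in case frame; and delta in tool axes (mm) to target case x,y,z(tip) ; yaw error to az (case deg)
p=np.load('case.npy');o=sensors.get_obs();P=np.array(o['position']);R=np.array(o['orientation'])
c,s=np.cos(p[2]),np.sin(p[2]);d=P-[p[0],p[1],0]
print('t',o['time_s'],'case',np.array([c*d[0]+s*d[1],-s*d[0]+c*d[1],P[2]-.025])*1e3,'az',np.degrees(np.arctan2(R[1,0],R[0,0])-p[2]),'F',np.array(o['force']))
if len(sys.argv)>3:
    g=T(p,np.array([float(a) for a in sys.argv[1:4]])/1e3)+[0,0,.025]
    print('tool delta',R.T@(g-P)*1e3)
E
python3 w.py -125 0 60
```

```text
t 4.9 case [-124.162    -0.1118  358.6762] az 0.016040540017113185 F [-0.0209  0.3758 -0.355 ]
tool delta [ -0.9017  -0.1892 298.676 ]
```

```bash
python3 -m handwheel '[[[-1,0,35],[0,0,0]],[[0,0,35],[0,0,0]],[[0,0,35],[0,0,0]],[[0,0,35],[0,0,0]],[[0,0,35],[0,0,0]],[[0,0,35],[0,0,0]],[[0,0,35],[0,0,0]],[[0,0,25],[0,0,0]],[[0,0,15],[0,0,0]],[[0,0,10],[0,0,0]],[[0,0,3],[0,0,0]],[[0,0,0],[0,0,0]],[[0,0,0],[0,0,0]]]'; python3 w.py; python3 - <<'E'
from h import *
im=save('scene','s3.png');cv2.imwrite('pics/s3c.png',cv2.resize(im[130:330,200:420,::-1],None,fx=3,fy=3))
E
```

```text
time_s: 5.98
position: [0.5154, -0.1445, 0.0869]
orientation: [[0.824, 0.567, 0.002], [0.567, -0.824, -0.001], [0.001, 0.002, -1.0]]
force: [-0.0, -0.6, 0.2]
opening: 0.0002
gripper_force: 0.0
t 5.9833 case [-124.512    -0.9701   61.8593] az 0.32411180821372854 F [-0.0024 -0.5581  0.1685]
```

View pics/s3c.png

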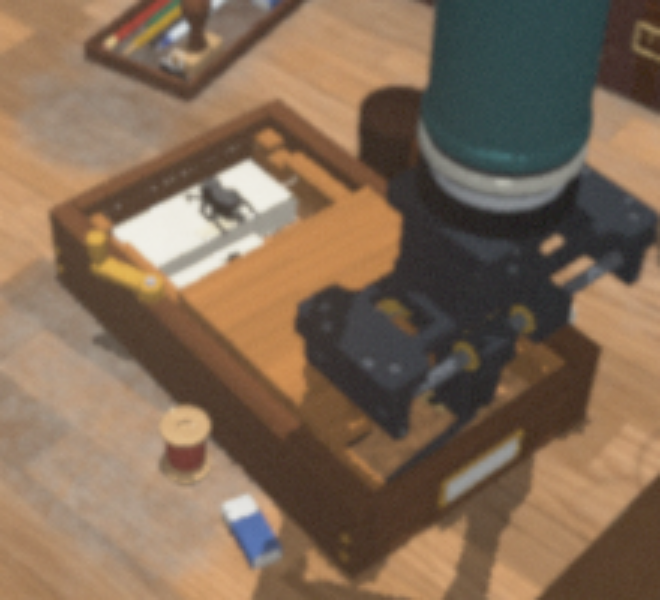

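The fingers stand behind the lip, whose left end is near (355,435). Now I push.

```bash
python3 -m handwheel '[[[4,-1,1],[0,0,0]],[[5,0,0],[0,0,0]],[[5,0,0],[0,0,0]],[[5,0,0],[0,0,0]],[[5,0,0],[0,0,0]],[[5,0,0],[0,0,0]],[[5,0,0],[0,0,0]],[[5,0,0],[0,0,0]],[[5,0,0],[0,0,0]]]'; python3 w.py;  python3 -m handwheel '[[[5,0,0],[0,0,0]],[[5,0,0],[0,0,0]],[[5,0,0],[0,0,0]],[[5,0,0],[0,0,0]],[[5,0,0],[0,0,0]],[[5,0,0],[0,0,0]],[[5,0,0],[0,0,0]]]'; python3 w.py
```

```text
time_s: 6.78
position: [0.5504, -0.118, 0.0846]
orientation: [[0.824, 0.567, -0.0], [0.567, -0.824, 0.0], [-0.0, -0.0, -1.0]]
force: [-2.3, -0.8, 1.7]
opening: 0.0001
gripper_force: 1.4
t 6.7833 case [-80.7072   1.2113  59.6145] az 0.33326854840475634 F [-2.305  -0.8325  1.6709]
time_s: 7.37
position: [0.5793, -0.0982, 0.0846]
orientation: [[0.824, 0.567, -0.0], [0.567, -0.824, 0.0], [-0.0, -0.0, -1.0]]
force: [-2.7, -2.6, 0.8]
opening: 0.0005
gripper_force: 1.2
t 7.3667 case [-45.6526   1.3703  59.6485] az 0.3225474194057836 F [-2.704  -2.6496  0.8141]
```

Now the last 20 mm, more slowly (36 mm/s), reading the force as I go.

```bash
python3 -m handwheel '[[[3,0,0],[0,0,0]],[[3,0,0],[0,0,0]],[[3,0,0],[0,0,0]],[[3,0,0],[0,0,0]],[[3,0,0],[0,0,0]]]'; python3 w.py;  python3 -m handwheel '[[[3,0,0],[0,0,0]]]' |grep force; python3 w.py;  python3 -m handwheel '[[[2,0,0],[0,0,0]]]' |grep force; python3 w.py
```

```text
time_s: 7.78
position: [0.5914, -0.0899, 0.0846]
orientation: [[0.824, 0.567, -0.0], [0.567, -0.824, 0.0], [-0.0, -0.0, -1.0]]
force: [-1.8, -0.7, -0.1]
opening: -0.0002
gripper_force: 1.0
t 7.7833 case [-30.9825   1.4368  59.6155] az 0.31496681601074106 F [-1.7927 -0.718  -0.1153]
force: [-3.5, -2.0, 1.3]
gripper_force: 1.0
t 7.8667 case [-27.8055   1.4459  59.5978] az 0.314327029815592 F [-3.5446 -1.9586  1.3383]
force: [-1.8, -1.6, 0.4]
gripper_force: 1.1
t 7.95 case [-25.806    1.4215  59.6382] az 0.3218788720381228 F [-1.8154 -1.5519  0.4209]
```

```bash
python3 -m handwheel '[[[2,0,0],[0,0,0]]]' |grep ^force; python3 -m handwheel '[[[2,0,0],[0,0,0]]]' |grep ^force;  python3 w.py
```

```text
force: [-1.4, -1.3, 0.2]
force: [-8.2, -6.3, 7.0]
t 8.1167 case [-23.3622   1.6938  59.6266] az 0.36091432548382923 F [-8.1818 -6.258   6.9799]
```

The force jumped to 10 N at the expected spot, so the cover has seated against the notch. I back off, lift, turn, then look.

```bash
python3 -m handwheel '[[[-6,0,0],[0,0,0]],[[-10,0,0],[0,0,0]],[[0,0,-20],[0,0,0]],[[0,0,-40],[0,0,0]],[[0,0,-40],[0,0,0]],[[0,0,-40],[0,0,0]]]'; python3 -m handwheel '[[[0,0,0],[0,0,-6.9]],[[0,0,0],[0,0,-6.9]],[[0,0,0],[0,0,-6.9]],[[0,0,0],[0,0,-6.9]],[[0,0,0],[0,0,-6.9]],[[0,0,0],[0,0,-6.9]],[[0,0,0],[0,0,-6.9]],[[0,0,0],[0,0,-6.9]],[[0,0,0],[0,0,-6.9]],[[0,0,0],[0,0,-6.9]],[[0,0,0],[0,0,-6.9]],[[0,0,0],[0,0,-6.9]],[[0,0,0],[0,0,-6.9]],[[0,0,0],[0,0,-6.9]],[[0,0,0],[0,0,-6.9]],[[0,0,0],[0,0,-6.9]]]' >/dev/null; python3 w.py 70 135 150; python3 - <<'E'
from h import *
im=save('scene','s4.png');cv2.imwrite('pics/s4c.png',cv2.resize(im[130:330,200:420,::-1],None,fx=3,fy=3,interpolation=cv2.INTER_CUBIC))
E
```

```text
time_s: 8.62
position: [0.5845, -0.0941, 0.2256]
orientation: [[0.824, 0.566, -0.001], [0.566, -0.824, 0.001], [-0.0, -0.001, -1.0]]
force: [1.5, 0.2, -0.4]
opening: 0.0004
gripper_force: 0.0
t 9.95 case [-38.4577   1.3449 199.7068] az 111.04755738838605 F [-0.3927  0.0277  1.2784]
tool delta [ 85.8158 149.1798  49.785 ]
```

View pics/s4c.png

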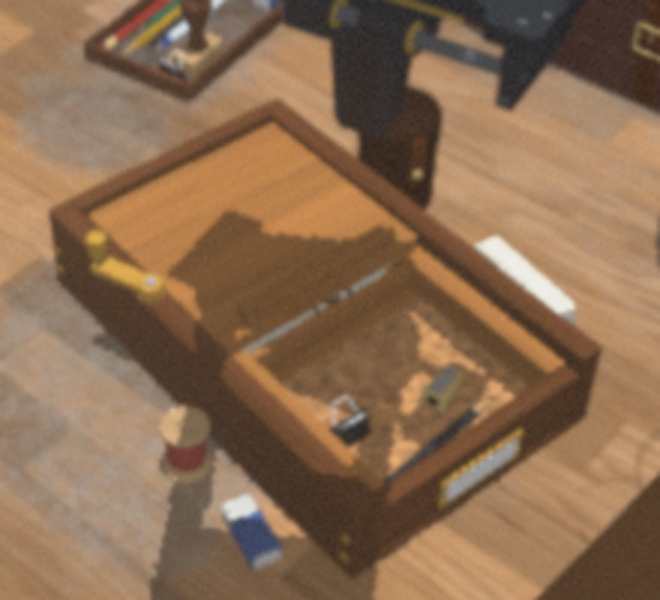

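The cover lies flush with the side walls, and the knob is at (95,243). Next I go outside the knob.

```bash
python3 w.py 69 122 77
```

```text
t 10.0 case [-38.483    1.319  199.7198] az 111.35367862979457 F [ 0.2054 -0.4601 -0.3759]
tool delta [ 73.3331 143.9579 122.7803]
```

```bash
python3 -m handwheel '[[[18.3,36,0],[0,0,0]],[[18.3,36,0],[0,0,0]],[[18.3,36,0],[0,0,0]],[[18.3,36,0],[0,0,0]],[[0,0,35],[0,0,0]],[[0,0,35],[0,0,0]],[[0,0,25],[0,0,0]],[[0,0,15],[0,0,0]],[[0,0,10],[0,0,0]],[[0,0,3],[0,0,0]],[[0,0,0],[0,0,0]],[[0,0,0],[0,0,0]]]'; python3 w.py 73.3 110 77;python3 - <<'E'
from h import *
im=save('scene','s5.png');cv2.imwrite('pics/s5c.png',cv2.resize(im[130:330,180:400,::-1],None,fx=3,fy=3,interpolation=cv2.INTER_CUBIC))
E
```

```text
time_s: 11.0
position: [0.6093, 0.0657, 0.1029]
orientation: [[-0.818, 0.576, 0.002], [0.576, 0.818, 0.0], [-0.002, 0.001, -1.0]]
force: [0.3, 0.4, 0.2]
opening: 0.0005
gripper_force: 0.0
t 11.0 case [ 71.2976 120.115   77.923 ] az 110.66431206189343 F [0.2616 0.415  0.1899]
tool delta [-10.1694  -1.6973   0.9364]
```

View pics/s5c.png

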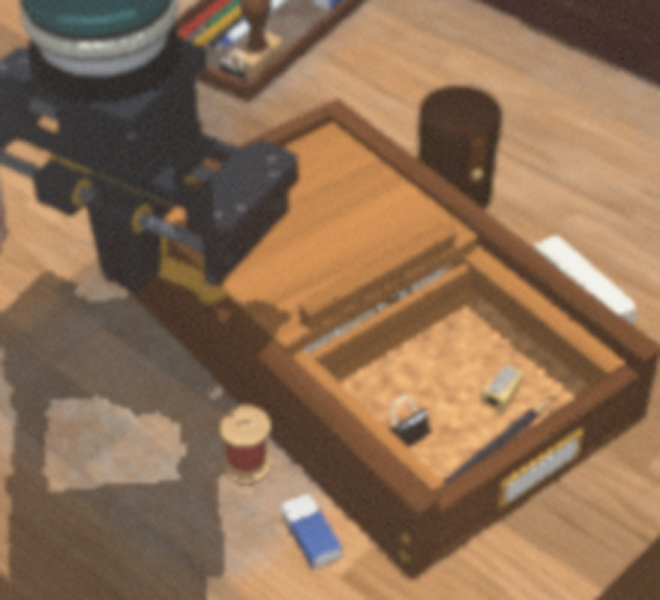

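The cover is seated and level, and the finger stands clear outside the knob. Now I sweep in an arc about the pivot.

```bash
python3 -m handwheel '[[[-5,-1,1],[0,0,0]],[[-4,-1,0],[0,0,0]],[[0,0,0],[0,0,0]]]' | grep force; python3 w.py; python3 -m handwheel '[[[-4.5,1.6,0],[0,0,7]],[[-4.5,1.6,0],[0,0,7]],[[-4.5,1.6,0],[0,0,7]],[[-4.5,1.6,0],[0,0,7]],[[-4.5,1.6,0],[0,0,7]],[[-4.5,1.6,0],[0,0,7]]]'|grep force; python3 w.py; python3 -m handwheel '[[[-4.5,1.6,0],[0,0,7]],[[-4.5,1.6,0],[0,0,7]],[[-4.5,1.6,0],[0,0,7]],[[-4.5,1.6,0],[0,0,7]],[[-4.5,1.6,0],[0,0,7]],[[-4.5,1.6,0],[0,0,7]]]'|grep force; python3 w.py 60 47 77
```

```text
force: [-0.1, -0.3, 0.1]
gripper_force: 0.0
t 11.3 case [ 72.6621 110.3627  76.7961] az 110.68602347904056 F [-0.055  -0.2515  0.0592]
force: [0.5, 1.3, 0.1]
gripper_force: 0.4
t 11.8 case [83.2888 85.4577 76.1758] az 68.36647290843237 F [0.5276 1.2769 0.0961]
force: [-0.2, 0.4, -0.1]
gripper_force: 0.3
t 12.3 case [73.8506 58.9476 76.107 ] az 26.356999398452352 F [-0.2429  0.3897 -0.1023]
tool delta [-17.7144   4.5568  -0.9028]
```

```bash
python3 -m handwheel '[[[-4.6,1.6,0],[0,0,7]],[[-4.6,1.6,0],[0,0,7]],[[-4.6,1.6,0],[0,0,7]]]'|grep force; python3 w.py; python3 -m handwheel '[[[-3.2,1,0],[0,0,5.3]]]'|grep force; python3 w.py 60 47 77; python3 -m handwheel '[[[-1,0,0],[0,0,0]]]'|grep force; python3 w.py 60 47 77;
```

```text
force: [0.7, 1.7, -0.0]
gripper_force: 0.3
t 12.55 case [62.5073 49.7682 76.1251] az 5.352884535400647 F [ 0.6681  1.7221 -0.011 ]
force: [5.7, 9.1, -2.4]
gripper_force: 5.0
t 12.6333 case [60.0827 48.3657 76.2567] az 0.02295335143177871 F [ 5.707   9.1282 -2.4115]
tool delta [-0.0811  1.3659 -0.743 ]
force: [5.6, 6.1, -4.3]
gripper_force: 4.1
t 12.7167 case [60.1273 48.461  76.4207] az 0.09179650353489269 F [ 5.6447  6.1009 -4.2859]
tool delta [-0.1266  1.4611 -0.5792]
```

It has reached the stop. I back off and check.

```bash
python3 -m handwheel '[[[5,0,0],[0,0,0]],[[12,0,0],[0,0,0]],[[0,0,-30],[0,0,0]],[[0,0,-40],[0,0,0]],[[0,0,-40],[0,0,0]],[[35,-10,-20],[0,0,0]],[[35,-10,-20],[0,0,0]],[[35,-10,-20],[0,0,0]],[[35,-10,-20],[0,0,0]],[[0,0,0],[0,0,0]],[[0,0,0],[0,0,0]]]'|grep -v ori; python3 - <<'E'
from h import *
im=save('scene','s6.png');cv2.imwrite('pics/s6c.png',cv2.resize(im[130:330,200:420,::-1],None,fx=3,fy=3,interpolation=cv2.INTER_CUBIC))
E
```

```text
time_s: 13.63
position: [0.7469, 0.1238, 0.2924]
force: [0.7, -0.6, -0.7]
opening: 0.0006
gripper_force: 0.0
```

View pics/s6c.png

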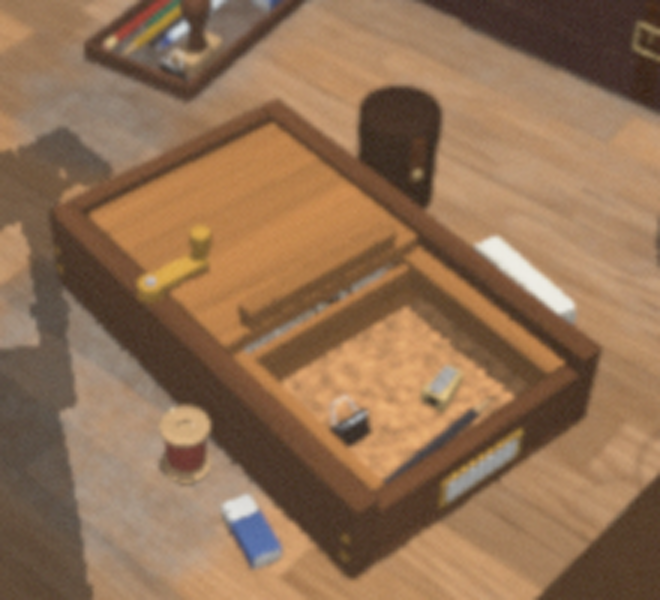

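The cover is flush, the button lies from (150,283) to (203,260), parallel to the lip, and the bystanders are undisturbed.

```bash
python3 -c "
from station import job; print(job.hand_in())"
```

```text
the job is handed in; nothing more can be done
None
```

The cover is seated flush in its notches, the turn button is square across its edge at its stop, the other things stand untouched, and the job was handed in at about 14 s; the hand-in gave no verdict.

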